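Click the collet holder into the tightening fixture

ROBOT

A 6-joint arm with a two-finger parallel gripper is mounted at the origin on the work surface. World frame = base frame: x ahead of the robot, y to its left, z up, the work surface at z = 0. Lengths are in mm, angles in degrees, forces in N, time in s.
With the tool pointing down it reaches from about 350 to 850 mm from the base axis. Payload 8.1 kg.
Tool frame: the origin (TCP) lies at the very end of the fingers, on their centre line; the grasp point (between the pads) lies 19 mm behind it; z points along the fingers, y is the line along which they close (so a half turn about z gives the same grasp; the last joint's range is limited). The gripper opens to 85 mm and grips with 20 to 120 N. Pads are 22 mm wide; open, the fingers measure 114 mm over their backs; the gripper's body (76 mm by 85 mm) begins 54 mm behind the grasp point. The pads swing forward as they close: fully open they stand 13 mm farther back than shut.
Start: joints at [-4.893, 7.471, 85.268, -0, 87.261, -4.893], TCP at [600.004, 0.022, 231.292] pointing down, gripper open.
Joint ranges: [-169.43, 169.43], [-51.17, 129.36], [1.28, 143.12], [-76.62, 256.62], [0, 156.53], [-152.29, 152.29]. Speed limits (degrees/s): [136.94, 136.94, 159.86, 180, 180, 180].

INTERFACE

Orientations are given as [roll, pitch, yaw] about the fixed x, y, z axes, in that order (R = Rz(yaw) Ry(pitch) Rx(roll)).
In Python, from bench import sense, eyes, job, models gives the robot as it stands. The module is installed in compiled form; this text tells all that it offers.
- The arm moves only by the tool apply_moves, never from a script. Its argument "rows" is a list of rows, each a list of 6 numbers: the shift along the tool's x, y, z in mm, then the turn, a rotation vector about the tool's x, y, z in rad. In form: [[dx, dy, dz, rx, ry, rz], ...]. A call has exactly 5 rows; each row shifts and turns the commanded pose from where the row before left it, along the tool's axes as they then stand; what a row does not reach is not made up. A row lasts 1/8 s, in which the tool goes at most 62.5 mm and 10.7 degrees, less where a joint would pass 70% of its speed; a pose out of reach is approached as far as the arm can. A call is refused whole if a number of a shift passes 62.5 or a number of a turn 0.188, either way. A call with a gripper value outside its range is refused whole. "fingers" is the finger opening in mm, from 0 to 85.4, set as the call begins (left out, the last holds). The fingers move at their own pace and stop on an object; "grip_force" is the grip in N (left out, the last holds). Time passes only in rows, so rows that do not move let the fingers close, or fill a call up. It gives the time, the measured TCP pose, the force, the opening and the grip force at its end, in the units of the state.
- sense(): the state, without advancing time (a new reading comes with each control period).
- eyes.snapshot(name): name is "scene" or "side" or "wrist"; returns (picture, depth): 480x640x3 uint8, red, green, blue; 480x640 float32, mm along the optical axis (not along the pixel's ray), 0 where there is no reading.
- eyes.get_calibration(name): a dict with "intrinsics" (3x3 intrinsics, pixels), "D" ([k1, k2, p1, p2, k3] as OpenCV has them; the pictures are not rectified), "R" (3x3) and "t" (3): a world point X has camera coordinates R X + t; the wrist camera has in their place "mount" (4x4, takes a point from camera to tool coordinates, whose origin is the TCP and whose axes are the flange's). Camera axes: x right, y down, z forward; pixel columns grow to the right and rows downward; lengths in mm; the calibration is good to about 2 mm. A picture is of the moment at which its call begins: read the wrist's pose just before it. get_calibration takes no time and is no camera call.
- job.hand_in(): hands the job in; it is judged then, once.
Trained networks look in the newest picture that a camera, given by its name, has taken for a name from the list of things; names that differ only in an ending like _2 or _b are one class to them, and where a whole thing is asked for, a point or a joint stands for the part that bears it (a point fixed in the world has none). Each returns a list of dicts, best first, with "confidence" (0 to 1); they miss things now and then, are a little off and sometimes report something else, mostly with a low value. They report only what shows in the picture. A call takes as long as a camera call. They do not tell look-alikes from the thing itself.
- models.boxes_of(name, camera): "xyz" ([x, y, z] in mm, in world coordinates, good to about 4 mm: the middle of the surface that is visible of it).
- models.cut_out(name, camera): "pixels" (480x640 bool, what is visible of it).
- models.place_of(name, camera): "xyz" ([x, y, z] in mm, in world coordinates, good to about 4 mm: a listed point, or the origin of a listed thing).
The state is a dict: "time": time; "joint_pos": joint angles; "qd": joint speeds; "joint_efforts": joint torques, N m; "tool_pos": TCP position; "tcp_rot": TCP orientation; "ft_force": force on the tool from outside, world axes, zero at the start; "wrist_torque": the same for the moment, N m; "finger_gap": finger opening in mm; "grip_force": force on a finger pad.
Only numpy, scipy, OpenCV 4.12 (cv2) and the standard library are available. Lean on these libraries where they do the work, as an engineer would, in place of code of your own. Each camera call takes 0.05 s, during which the arm holds its last target. There are 200 camera calls.

TASK

Take the collet holder (the one with the plain 30 mm round body) out of the wooden rack and push it upright into the bench fixture's socket, past the sprung side ball, until it clicks held with its flange home on the socket. Push gently and stop as soon as it is home, then let go; leave the other two holders, the oil can and the spanner where they are.

Things in the scene. Friction and masses are not known exactly. Their poses are not given: they have to be found in the camera images.
- collet_holder: Steel holder standing shank-down in one rack hole, round, 117 mm tall, 0.28-0.46 kg. Origin: centre of the shank's foot, z up. Shank 20 mm dia., z 0-60, foot tapered to 11 mm over the lowest 10 mm; ring groove 12 mm wide, 4 mm deep, 45 degree sides, at z 48; flange 44 mm dia., z 60-68; plain body 30 mm dia., z 68-107; nose 24 mm dia., z 110-117.
- shell_arbor: Bystander tool holder in another rack hole: same shank and flange, wide 52 mm head (z 68 to 93) with a 22 mm stub to z 111. Origin: centre of the shank's foot. Leave it alone.
- slim_arbor: Bystander tool holder in another rack hole: same shank and flange, slim 18 mm head, 137 mm tall. Origin: centre of the shank's foot. Leave it alone.
- rack: Fixed wooden block 90 (x) x 270 (y) x 70 (z) mm with three 24 mm holes, 62 mm deep, along its y at -85, 0, 85 mm. Origin: centre of the underside. Holders rest with the flange on its top, feet 10 mm above its underside; which is in which hole varies. Neighbours leave room for fingers closing along the rack's x.
- fixture: Fixed green tightening fixture: foot plate 130 x 120 x 12 mm, clamp frame 80 x 80 mm up to 58 mm high; in it an aluminium socket block 50 x 50 mm with an upright bore 21 mm dia., 66 mm deep, 2 mm chamfer, its axis through this origin. Origin: centre of the underside, z up. Passing the ball takes about 4-14 N downwards; over 32 N between holder and fixture spoils it.
- ball (a joint): Sprung steel ball, 10 mm dia., in the fixture's +y side of the bore, 12 mm below the socket's top (a dark plunger screw outside marks it). Value: how far it is pressed back, m: 0 = fully out, 4 mm into the bore, spring about 4 N; about 0.002-0.0035 m while the plain shank passes; near 0 again once clicked into the groove, just as the flange comes home.
- oil_can: Bystander yellow can, 52 mm diameter, 120 mm tall, standing loose on the bench. Origin: centre of the underside. Leave it alone.
- spanner: Bystander steel spanner, 180 mm long, lying loose on the bench. Origin: middle of its length, at its underside. Leave it alone.
- holder_grip (a point): Point on the collet holder's axis, 90 mm above its foot, halfway up the plain 30 mm body; grip here, fingertips then just above the flange.
- socket_limit (a point): Point of the fixture on the bore's axis, 116 mm above its underside: the highest the socket's top can be. The socket block is firmly clamped anywhere from there to 36 mm lower, differing each time and NOT measured, so the end must be felt: home (flange on the socket's top) the foot is 60 to 96 mm below this point and resistance rises steeply.
Things that resemble listed ones, but are neither listed nor needed, are in the scene too. Leave any orange or turquoise look-alike of the collet_holder alone.

How it is judged:
By the outcome, as a careful person would: the job done as asked, in the order asked, and still so for the second after the job is handed in, with the robot touching nothing.
It also fails if it takes over 51 s, if anything falls off the work surface, if the arm or the gripper's body presses on something with over 40 N, if the wrist force passes 120 N, or if a joint passes its speed limit or range.

## Working session

There is one attempt and no reset: what is moved stays moved. The work goes in short steps, Python scripts to look and compute and a tool call to move; the robot and the scene stay as the last step left them, time stands still between calls to the robot, and variables do not carry over. Pictures are saved under pics/ and viewed, at most 10 in all, crops included, and the job is handed in when it is done.

Besides the shell and the picture viewer there is one more tool, called after "Emit:" as a command line: name --pt "numbers of a row" for each row, then --argument value for the rest. apply_moves: Moves the arm, as the interface text tells. Its arguments: {"type":"object","properties":{"rows":{"type":"array"},"fingers":{"type":"number"},"grip_force":{"type":"number"}},"required":["rows"]}

```bash
mkdir -p pics
python3 - <<'E'
from bench import sense, eyes, job, models
import cv2,numpy as np
s=sense();print(s['tool_pos'],s['tcp_rot'],s['time'])
for c in("scene","side"):
    p,d=eyes.snapshot(c);cv2.imwrite(f"pics/{c}0.png",p[:,:,::-1])
    for n in("collet_holder","holder_grip","rack","fixture","socket_limit","shell_arbor","slim_arbor","oil_can","spanner"):
        r=models.place_of(n,c);print(c,n,[(np.round(q["xyz"]).tolist(),round(q["confidence"],2)) for q in r[:3]])
E
```

```text
[5.99419591e+02 7.00483526e-02 2.30195852e+02] [-1.79888505e+02 -9.84917608e-03  9.00012208e+01] 0.0
scene collet_holder [([404.0, -43.0, -0.0], 0.95), ([402.0, -176.0, -3.0], 0.77), ([507.0, -89.0, 11.0], 0.63)]
scene holder_grip [([508.0, 35.0, 87.0], 0.9), ([510.0, -89.0, 101.0], 0.88), ([400.0, -42.0, 84.0], 0.88)]
scene rack [([519.0, -171.0, 2.0], 0.84)]
scene fixture [([535.0, 239.0, 2.0], 0.78)]
scene socket_limit [([533.0, 236.0, 112.0], 0.95)]
scene shell_arbor [([537.0, -256.0, 7.0], 0.64)]
scene slim_arbor [([519.0, -172.0, 12.0], 0.62)]
scene oil_can [([746.0, 280.0, 1.0], 0.74)]
scene spanner [([718.0, 26.0, 2.0], 0.67)]
side collet_holder [([402.0, -170.0, 0.0], 0.85), ([398.0, -42.0, -1.0], 0.72), ([507.0, 32.0, -4.0], 0.56)]
side holder_grip [([508.0, -95.0, 100.0], 0.92), ([512.0, 35.0, 90.0], 0.88), ([404.0, -43.0, 91.0], 0.81)]
side rack [([524.0, -172.0, 5.0], 0.74)]
side fixture [([534.0, 239.0, 2.0], 0.87)]
side socket_limit [([533.0, 242.0, 113.0], 0.83)]
side shell_arbor []
side slim_arbor []
side oil_can [([749.0, 278.0, -3.0], 0.72)]
side spanner [([722.0, 26.0, 2.0], 0.57)]
```

View pics/scene0.png

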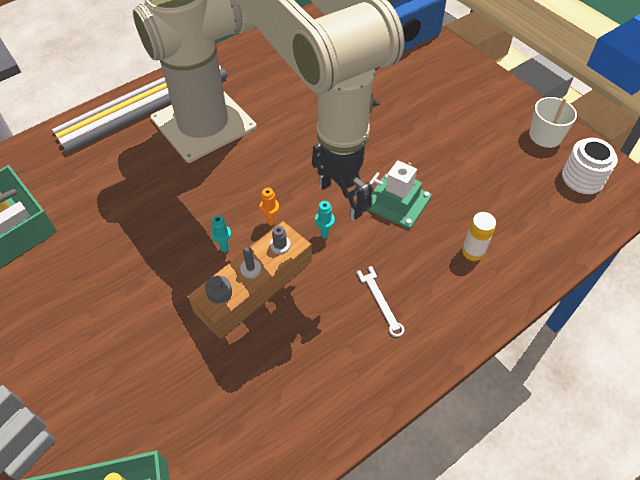

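View pics/side0.png

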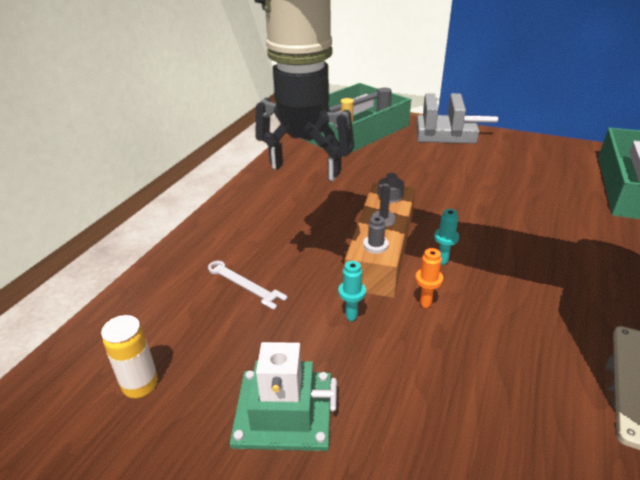

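The scene view shows the grey collet holder in the rack's near hole at pixel (280,238), which the networks put at about (508,-91). The turquoise and orange look-alikes at (325,218), (268,203) and (221,232) stand on the bench. The side view shows the socket bore at (279,358).

Emit:
apply_moves --pt "-30 -30 0 0 0 0" --pt "-30 -30 0 0 0 0" --pt "-30 -30 0 0 0 0" --pt "0 0 0 0 0 -0.087" --pt "0 0 0 0 0 -0.087"

```text
time: 1.62
tool_pos: [509.7, -90.5, 231.6]
tcp_rot: [180.0, 0.0, 100.1]
ft_force: [-0.4, 0.0, -0.5]
finger_gap: 85.2
grip_force: 0.0
```

```bash
cat > h.py <<'E'
from bench import sense, eyes, job, models
import cv2,numpy as np
from scipy.spatial.transform import Rotation as Ro
def pose():
    s=sense();return Ro.from_euler('xyz',s['tcp_rot'],degrees=True).as_matrix(),np.array(s['tool_pos']),s
def cloud(cam,mask=None):
    R,t,s=pose();p,d=eyes.snapshot(cam);c=eyes.get_calibration(cam)
    v,u=np.mgrid[:480,:640]
    n=cv2.undistortPoints(np.stack([u,v],-1).reshape(-1,1,2).astype(np.float64),np.array(c["intrinsics"]),np.array(c["D"])).reshape(480,640,2)
    P=np.dstack([n[...,0]*d,n[...,1]*d,d])
    if cam=="wrist":
        M=np.array(c["mount"]);P=P@M[:3,:3].T+M[:3,3];W=P@R.T+t
    else: W=(P-np.array(c["t"]))@np.array(c["R"])
    W[d<=0]=np.nan
    return p,W
def circ(P):  # algebraic circle fit
    A=np.c_[2*P,np.ones(len(P))];x=np.linalg.lstsq(A,(P**2).sum(1),rcond=None)[0]
    return x[:2],np.sqrt(x[2]+x[:2]@x[:2])
E
python3 - <<'E'
from h import *
print(eyes.get_calibration("wrist")["mount"])
p,W=cloud("wrist");cv2.imwrite("pics/w1.png",p[:,:,::-1]);np.save("w1.npy",W)
R,t,s=pose();print(t,s['tcp_rot'],s['time'],s['ft_force'])
for n in("collet_holder","holder_grip","rack","slim_arbor","shell_arbor"):
    print(n,[(np.round(q["xyz"],1).tolist(),round(q["confidence"],2)) for q in models.place_of(n,"wrist")[:3]])
E
```

```text
[[ 4.95879182e-04 -9.63736945e-01 -2.66853622e-01  6.75178688e+01]
 [ 9.99999740e-01  3.38146466e-04  6.37033929e-04 -1.23412759e-01]
 [-5.23697523e-04 -2.66853868e-01  9.63736862e-01 -1.42412937e+02]
 [ 0.00000000e+00  0.00000000e+00  0.00000000e+00  1.00000000e+00]]
[509.88352094 -90.34620331 231.55031976] [1.79970511e+02 1.38871582e-02 1.00332698e+02] 1.675 [-0.78308145  0.6479701   0.68604306]
collet_holder [([509.3, -90.2, 10.3], 0.96), ([507.4, 27.8, -0.4], 0.92), ([397.5, -48.1, 3.8], 0.73)]
holder_grip [([399.0, -44.0, 86.1], 0.79), ([504.1, -84.5, 100.8], 0.74), ([398.6, -172.3, 95.5], 0.66)]
rack [([521.9, -169.7, -2.3], 0.63)]
slim_arbor [([522.5, -170.4, 10.2], 0.58)]
shell_arbor []
```

View pics/w1.png

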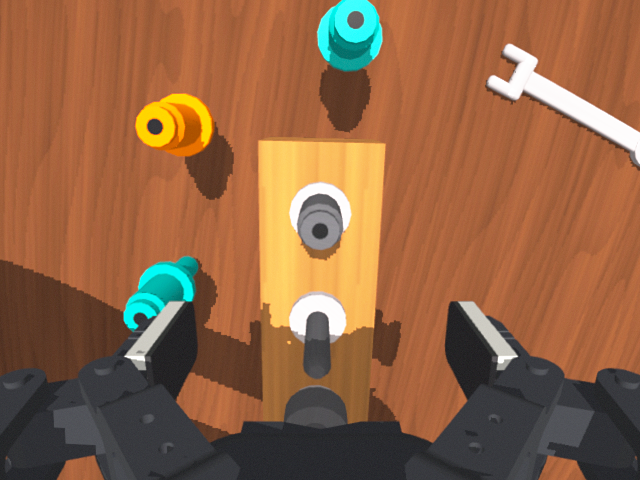

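The wrist view shows the grey holder at (320,225), centred between the fingers with its flange resting on the rack. The rack runs along the image, so the yaw is right.

Run:
```python
from h import *
W=np.load("w1.npy").reshape(-1,3)
near=np.hypot(W[:,0]-509,W[:,1]+90)<35
for lo,hi in((74,77),(77,81),(81,120),(118,135)):
    P=W[near&(W[:,2]>lo)&(W[:,2]<hi)]
    if len(P)>30:
        (c,r),w=cv2.minEnclosingCircle(P[:,:2].astype(np.float32)),0
        print(lo,hi,len(P),np.median(P[:,2]),"mec",c,r,"mean",P.mean(0),"circ",circ(P[:,:2]))
# socket from scene camera
for cam in("side","scene"):
    p,S=cloud(cam);S=S.reshape(-1,3);P=S[(np.hypot(S[:,0]-534,S[:,1]-239)<45)&(S[:,2]>70)&(S[:,2]<125)]
    print(cam,len(P),np.nanpercentile(P[:,2],[50,90,95,99]))
```

```text
74 77 115 76.66953402829367 mec (508.5740051269531, -87.69355010986328) 21.707927703857422 mean [506.22109143 -77.4138045   76.33960019] circ (array([508.20822324, -87.47576863]), np.float64(19.289731317177))
77 81 919 78.00668538850027 mec (508.5579528808594, -88.30415344238281) 21.875757217407227 mean [507.11305659 -79.7329689   78.05319049] circ (array([508.6026054 , -88.70392673]), np.float64(18.85055284974475))
81 120 809 116.47114766154672 mec (508.520263671875, -88.2481689453125) 15.08676528930664 mean [507.07628149 -79.7690572  109.40326764] circ (array([508.4182237, -87.8806354]), np.float64(13.799554543448064))
118 135 1483 126.72982458710932 mec (508.3011474609375, -87.928955078125) 14.65977954864502 mean [508.19169731 -86.62268066 125.45734596] circ (array([508.27525389, -87.09470398]), np.float64(9.33224593745749))
side 2131 [108.77816374 111.31122948 111.69847073 112.43871789]
scene 673 [106.13690008 111.60468595 112.44921957 113.6182457 ]
```

Emit:
apply_moves --pt "2 -1 40 0 0 0" --pt "0 0 40 0 0 0" --pt "0 0 40 0 0 0" --pt "0 0 29 0 0 0" --pt "0 0 0 0 0 0"

```text
time: 2.65
tool_pos: [506.4, -87.5, 79.6]
tcp_rot: [-179.7, -0.1, 99.9]
ft_force: [0.1, 0.4, -0.1]
finger_gap: 85.0
grip_force: 0.0
```

Emit:
apply_moves --pt "0 0 0 0 0 0" --pt "0 0 0 0 0 0" --pt "0 0 0 0 0 0" --pt "0 0 0 0 0 0" --pt "0 0 0 0 0 0" --fingers 20 --grip_force 60

```text
time: 3.28
tool_pos: [509.5, -88.5, 83.9]
tcp_rot: [179.9, 0.1, 100.0]
ft_force: [-2.1, 0.5, 6.9]
finger_gap: 28.7
grip_force: 59.1
```

Emit:
apply_moves --pt "0 0 -10 0 0 0" --pt "0 0 -30 0 0 0" --pt "0 0 -40 0 0 0" --pt "0 0 -40 0 0 0" --pt "0 0 -30 0 0 0"

```text
time: 3.9
tool_pos: [508.8, -88.2, 234.6]
tcp_rot: [179.9, 0.0, 100.0]
ft_force: [-0.3, 0.2, -4.4]
finger_gap: 28.6
grip_force: 60.2
```

Run:
```python
from h import *
p,d=eyes.snapshot("side");cv2.imwrite("pics/s2.png",cv2.resize(p[60:360,220:520,::-1],None,fx=1.8,fy=1.8))
R,t,s=pose();print(t,s['tcp_rot'],s['ft_force'],s['wrist_torque'],s['finger_gap'])
```

```text
[510.49228173 -88.64619656 239.01588428] [1.79634570e+02 1.72248965e-01 9.99697408e+01] [1.96831957 0.28192792 1.04722712] [-0.02515218 -0.16276134 -0.07957334] 28.24576842525191
```

View pics/s2.png

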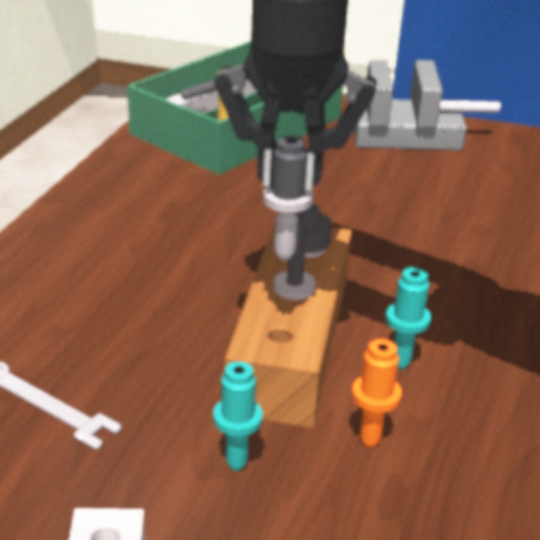

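The holder hangs upright between the fingers, at (287,200) in the crop, and the rack hole is empty. Next I go close to the fixture for a wrist look.

Emit:
apply_moves --pt "40 11 0 0 0 0" --pt "50 14 0 0 0 0" --pt "50 14 0 0 0 0" --pt "50 14 0 0 0 0" --pt "40 9 0 0 0 0"

```text
time: 4.58
tool_pos: [529.3, 151.1, 231.4]
tcp_rot: [-179.9, -0.0, 100.0]
ft_force: [1.4, -0.3, -2.9]
finger_gap: 28.5
grip_force: 60.2
```

Emit:
apply_moves --pt "0 0 0 0 0 0" --pt "0 0 0 0 0 0" --pt "0 0 0 0 0 0" --pt "0 0 0 0 0 0" --pt "0 0 0 0 0 0"

```text
time: 5.2
tool_pos: [530.0, 148.5, 232.4]
tcp_rot: [180.0, 0.0, 99.9]
ft_force: [-0.7, -0.1, -3.3]
finger_gap: 28.5
grip_force: 60.2
```

Run:
```python
from h import *
R,t,s=pose();print(t,s['tcp_rot'],s['ft_force'])
p,W=cloud("wrist");cv2.imwrite("pics/w3.png",p[:,:,::-1]);np.save("w3.npy",W)
for n in("fixture","socket_limit","holder_grip","collet_holder"):
    print(n,[(np.round(q["xyz"],1).tolist(),round(q["confidence"],2)) for q in models.place_of(n,"wrist")[:3]])
print(np.array([pose()[1] for _ in range(3)]))
```

```text
[530.04468258 148.45483155 232.40166571] [1.79989126e+02 3.54473232e-04 9.99094944e+01] [-0.73676909 -0.13018612 -3.31243434]
fixture [([533.4, 242.7, -1.1], 0.88)]
socket_limit [([529.9, 241.9, 114.5], 0.92)]
holder_grip [([401.2, -47.0, 87.8], 0.92), ([524.3, 150.0, 243.6], 0.65)]
collet_holder [([533.2, 147.1, 157.9], 0.64), ([397.2, -175.0, -0.2], 0.42)]
[[529.94155043 148.99857092 232.31843416]
 [529.94155043 148.99857092 232.31843416]
 [529.94155043 148.99857092 232.31843416]]
```

View pics/w3.png

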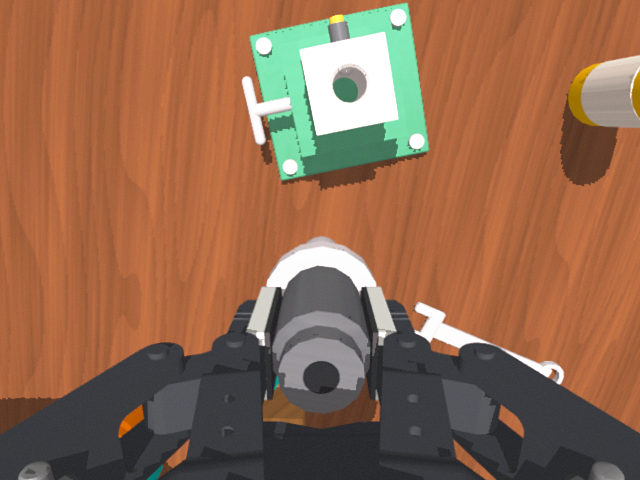

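The wrist view shows the white socket block with its bore at (350,83), and the held holder centred in the pads with its nose at (321,377). I measure both in this one picture so the calibration error cancels.

Run:
```python
from h import *
W=np.load("w3.npy");F=W.reshape(-1,3)
m=(np.hypot(F[:,0]-533,F[:,1]-242)<60)&(F[:,2]>75)&(F[:,2]<125)
z=F[m,2];h,e=np.histogram(z,np.arange(75,125,1));zt=e[h.argmax()]+.5;print("socket top z",zt,np.median(z[abs(z-zt)<2]))
top=((abs(W[...,2]-zt)<1.5)&(np.hypot(W[...,0]-533,W[...,1]-242)<45)).astype(np.uint8)
cs,_=cv2.findContours(top,cv2.RETR_EXTERNAL,cv2.CHAIN_APPROX_NONE)
c=max(cs,key=cv2.contourArea);fill=cv2.drawContours(np.zeros_like(top),[c],-1,1,-1)
P=W[fill.astype(bool)&(top>0)]
r=cv2.minAreaRect(P[:,:2].astype(np.float32));print("block rect",r)
hole=cv2.morphologyEx(fill&(1-top),cv2.MORPH_OPEN,np.ones((3,3)))
n,l,st,ce=cv2.connectedComponentsWithStats(hole);k=1+st[1:,4].argmax();print("hole px",ce[k],st[k])
ring=cv2.dilate((l==k).astype(np.uint8),np.ones((3,3)))-(l==k).astype(np.uint8)
R_=W[(ring>0)&(top>0)];print("bore",circ(R_[:,:2]),len(R_))
# flange top and nose of held holder
N=(np.hypot(F[:,0]-530,F[:,1]-149)<16);zz=F[N,2];print("nose top",np.nanpercentile(zz,[90,99]))
for tol in((265,272),(266,271)):
    Q=F[N&(F[:,2]>tol[0])&(F[:,2]<tol[1])]
    if len(Q)>20: print(len(Q),cv2.minEnclosingCircle(Q[:,:2].astype(np.float32)),Q.mean(0))
Q=F[(np.hypot(F[:,0]-530,F[:,1]-149)<30)&(F[:,2]>224)&(F[:,2]<233)];print("flange?",len(Q),np.median(Q[:,2]),cv2.minEnclosingCircle(Q[:,:2].astype(np.float32)))
```

```text
socket top z 111.5 111.36520050238255
block rect ((531.6774291992188, 238.15077209472656), (50.57514190673828, 50.485084533691406), 21.238475799560547)
hole px [349.05342081  84.5388941 ] [ 331   66   37   38 1067]
bore (array([531.51814879, 237.96249235]), np.float64(11.158788012003583)) 110
nose top [316.41157931 320.0342227 ]
2897 ((530.0022583007812, 148.96754455566406), 15.994568824768066) [528.89547703 155.89512134 267.85087806]
2270 ((530.0071411132812, 148.96890258789062), 15.989736557006836) [528.99170009 155.54244386 268.0710266 ]
flange? 2766 226.4402291582209 ((528.7348022460938, 155.156494140625), 20.60028839111328)
```

Run:
```python
from h import *
F=np.load("w3.npy").reshape(-1,3)
d=np.hypot(F[:,0]-530,F[:,1]-149)
h,e=np.histogram(F[d<14,2],np.arange(220,290,2));print([(int(a),int(b)) for a,b in zip(e,h) if b>100])
for lo,hi in((273.5,277),(224.5,228.5),(235,262)):
    Q=F[(d<26)&(F[:,2]>lo)&(F[:,2]<hi)]
    if hi==228.5:Q=Q[Q[:,1]>160]
    if len(Q)<30:continue
    hull=cv2.convexHull(Q[:,:2].astype(np.float32))[:,0]
    print(lo,len(Q),"mec",cv2.minEnclosingCircle(Q[:,:2].astype(np.float32)),"ext",Q.min(0),Q.max(0))
    if hi==262:
        Q=Q[(d[(d<26)&(F[:,2]>lo)&(F[:,2]<hi)]<17)&(Q[:,1]>155)];print("body circ",circ(Q[:,:2]),len(Q))
```

```text
[(264, 170), (266, 1007), (268, 423), (270, 266), (272, 324), (274, 4432), (276, 813)]
273.5 5777 mec ((528.7227783203125, 156.10260009765625), 23.304655075073242) ext [505.46312328 136.47756609 273.50482553] [550.18777549 166.02004082 276.99981358]
224.5 1787 mec ((529.8890380859375, 160.146240234375), 18.617509841918945) ext [511.27159363 160.01014213 224.51518331] [548.50640355 170.7607166  228.49873163]
235 4767 mec ((528.9939575195312, 154.71853637695312), 25.294124603271484) ext [504.06697471 135.40578243 235.01219409] [553.92089553 164.15402063 261.98930527]
body circ (array([530.08072985, 148.08191861]), np.float64(15.419414935942829)) 2582
```

Emit:
apply_moves --pt "40 8 0 0 0 0" --pt "47.8 8.9 0 0 0 0" --pt "0 0 15 0 0 0" --pt "0 0 15 0 0 0" --pt "0 0 5 0 0 0"

```text
time: 6.08
tool_pos: [530.4, 237.2, 195.1]
tcp_rot: [-179.8, 0.0, 99.9]
ft_force: [0.2, -0.6, -3.5]
finger_gap: 28.2
grip_force: 60.3
```

Emit:
apply_moves --pt "0 0 0 0 0 0" --pt "0 0 0 0 0 0" --pt "0 0 0 0 0 0" --pt "0 0 0 0 0 0" --pt "0 0 0 0 0 0"

```text
time: 6.7
tool_pos: [531.5, 238.5, 197.5]
tcp_rot: [180.0, -0.0, 100.0]
ft_force: [-0.2, 0.8, -3.4]
finger_gap: 28.6
grip_force: 60.3
```

Run:
```python
from h import *
p,d=eyes.snapshot("side");cv2.imwrite("pics/s4.png",cv2.resize(p[200:460,180:400,::-1],None,fx=2.2,fy=2.2))
R,t,s=pose();print(t,s['tcp_rot'],s['ft_force'],s['wrist_torque'])
```

```text
[531.40443051 238.54115155 197.42403707] [ 1.79988834e+02 -3.61546994e-03  9.99748476e+01] [-0.07830123  0.06352302 -2.45224503] [-0.00440606  0.03402515  0.01291135]
```

View pics/s4.png

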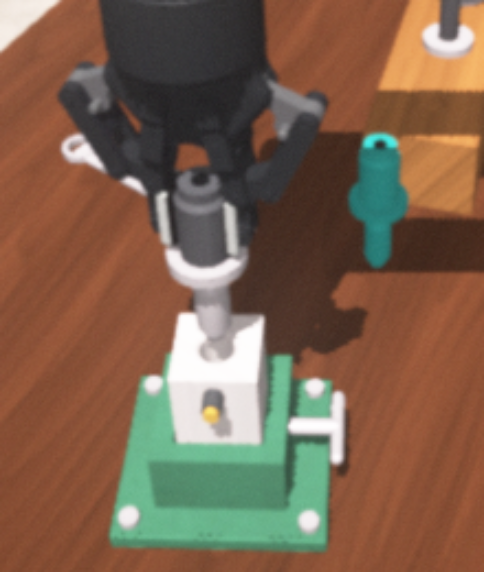

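The side crop shows the holder upright with its foot directly over the bore, at (215,345). I lower it in small steps and watch the force.

Emit:
apply_moves --pt "0 0 5 0 0 0" --pt "0 0 5 0 0 0" --pt "0 0 3 0 0 0" --pt "0 0 2 0 0 0" --pt "0 0 2 0 0 0"

```text
time: 7.38
tool_pos: [531.4, 238.5, 180.2]
tcp_rot: [180.0, -0.0, 100.0]
ft_force: [-0.1, 0.4, -4.0]
finger_gap: 28.2
grip_force: 60.3
```

Emit:
apply_moves --pt "0 0 1 0 0 0" --pt "0 0 1 0 0 0" --pt "0 0 1 0 0 0" --pt "0 0 1 0 0 0" --pt "0 0 0 0 0 0"

```text
time: 8.0
tool_pos: [531.3, 238.5, 176.2]
tcp_rot: [-180.0, 0.0, 100.0]
ft_force: [-0.5, -0.1, -4.2]
finger_gap: 28.8
grip_force: 60.3
```

Emit:
apply_moves --pt "0 0 1 0 0 0" --pt "0 0 1 0 0 0" --pt "0 0 1 0 0 0" --pt "0 0 1 0 0 0" --pt "0 0 0 0 0 0"

```text
time: 8.62
tool_pos: [531.5, 238.4, 172.3]
tcp_rot: [180.0, 0.0, 100.0]
ft_force: [0.7, -0.7, -2.7]
finger_gap: 28.5
grip_force: 60.4
```

Emit:
apply_moves --pt "0 0 1 0 0 0" --pt "0 0 1 0 0 0" --pt "0 0 1 0 0 0" --pt "0 0 1 0 0 0" --pt "0 0 0 0 0 0"

```text
time: 9.25
tool_pos: [531.8, 238.3, 168.5]
tcp_rot: [179.9, 0.0, 100.0]
ft_force: [3.6, -3.5, -0.2]
finger_gap: 28.6
grip_force: 60.7
```

Emit:
apply_moves --pt "0 0.4 1 0 0 0" --pt "0 0 1 0 0 0" --pt "0 0 1 0 0 0" --pt "0 0 0 0 0 0" --pt "0 0 0 0 0 0"

```text
time: 9.88
tool_pos: [531.5, 238.2, 164.4]
tcp_rot: [-179.9, 0.0, 100.0]
ft_force: [3.6, -5.3, -1.7]
finger_gap: 28.6
grip_force: 60.5
```

Emit:
apply_moves --pt "0 0 1 0 0 0" --pt "0 0 1 0 0 0" --pt "0 0 1 0 0 0" --pt "0 0 0 0 0 0" --pt "0 0 0 0 0 0"

```text
time: 10.5
tool_pos: [531.4, 238.2, 161.4]
tcp_rot: [-179.9, 0.0, 100.0]
ft_force: [3.8, -4.6, -2.6]
finger_gap: 28.4
grip_force: 60.5
```

Emit:
apply_moves --pt "0 0 2 0 0 0" --pt "0 0 2 0 0 0" --pt "0 0 2 0 0 0" --pt "0 0 2 0 0 0" --pt "0 0 1 0 0 0"

```text
time: 11.12
tool_pos: [531.4, 238.2, 152.4]
tcp_rot: [-179.9, 0.0, 100.0]
ft_force: [3.4, -4.7, -2.9]
finger_gap: 28.1
grip_force: 60.5
```

Emit:
apply_moves --pt "0 0 2 0 0 0" --pt "0 0 2 0 0 0" --pt "0 0 2 0 0 0" --pt "0 0 2 0 0 0" --pt "0 0 1 0 0 0"

```text
time: 11.75
tool_pos: [531.4, 238.2, 143.5]
tcp_rot: [-179.9, 0.0, 100.0]
ft_force: [2.1, -5.1, -0.9]
finger_gap: 28.4
grip_force: 60.5
```

Emit:
apply_moves --pt "0 0 2 0 0 0" --pt "0 0 2 0 0 0" --pt "0 0 2 0 0 0" --pt "0 0 1 0 0 0" --pt "0 0 1 0 0 0"

```text
time: 12.38
tool_pos: [531.3, 238.1, 135.4]
tcp_rot: [-179.9, 0.0, 100.0]
ft_force: [1.4, -5.2, -0.3]
finger_gap: 28.3
grip_force: 60.7
```

Emit:
apply_moves --pt "0 0 1 0 0 0" --pt "0 0 1 0 0 0" --pt "0 0 1 0 0 0" --pt "0 0 0 0 0 0" --pt "0 0 0 0 0 0"

```text
time: 13.0
tool_pos: [531.3, 238.1, 132.2]
tcp_rot: [-179.9, 0.0, 100.0]
ft_force: [3.5, -4.9, -2.2]
finger_gap: 28.7
grip_force: 60.4
```

Emit:
apply_moves --pt "0 0 1 0 0 0" --pt "0 0 1 0 0 0" --pt "0 0 1 0 0 0" --pt "0 0 0 0 0 0" --pt "0 0 0 0 0 0"

```text
time: 13.62
tool_pos: [531.2, 238.1, 128.8]
tcp_rot: [-179.9, 0.0, 100.0]
ft_force: [3.9, -4.6, -4.0]
finger_gap: 28.5
grip_force: 60.2
```

Emit:
apply_moves --pt "0 0 0.5 0 0 0" --pt "0 0 0.5 0 0 0" --pt "0 0 0.5 0 0 0" --pt "0 0 0 0 0 0" --pt "0 0 0 0 0 0"

```text
time: 14.25
tool_pos: [531.2, 238.2, 127.5]
tcp_rot: [-179.9, 0.0, 100.0]
ft_force: [3.8, -4.7, -4.2]
finger_gap: 28.2
grip_force: 60.3
```

Emit:
apply_moves --pt "0 0 0.5 0 0 0" --pt "0 0 0.5 0 0 0" --pt "0 0 0 0 0 0" --pt "0 0 0 0 0 0" --pt "0 0 0 0 0 0"

```text
time: 14.88
tool_pos: [531.2, 238.2, 126.5]
tcp_rot: [-179.9, 0.0, 100.0]
ft_force: [4.2, -4.3, -3.3]
finger_gap: 28.5
grip_force: 60.4
```

Run:
```python
from h import *
p,d=eyes.snapshot("side");cv2.imwrite("pics/s5.png",cv2.resize(p[260:460,180:400,::-1],None,fx=2.5,fy=2.5))
```

```text
(no output)
```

View pics/s5.png

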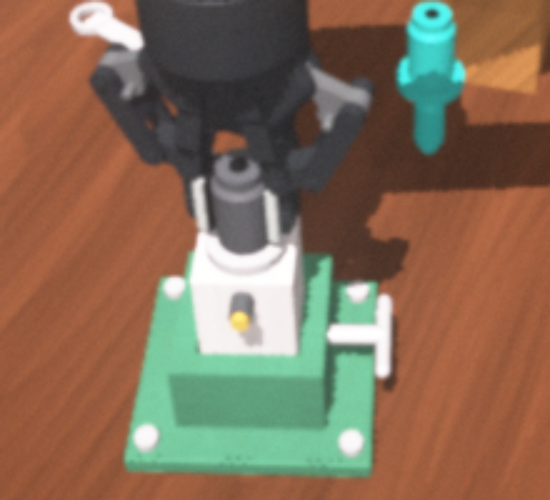

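The flange, at (247,255), is almost on the socket top. I continue in fine steps.

Emit:
apply_moves --pt "0 0 0.5 0 0 0" --pt "0 0 0.5 0 0 0" --pt "0 0 0 0 0 0" --pt "0 0 0 0 0 0" --pt "0 0 0 0 0 0"

```text
time: 15.55
tool_pos: [531.3, 238.4, 125.8]
tcp_rot: [-179.9, 0.0, 100.0]
ft_force: [1.6, -4.0, -1.6]
finger_gap: 28.4
grip_force: 60.6
```

Emit:
apply_moves --pt "0 0 0.5 0 0 0" --pt "0 0 0 0 0 0" --pt "0 0 0 0 0 0" --pt "0 0 0 0 0 0" --pt "0 0 0 0 0 0"

```text
time: 16.18
tool_pos: [531.3, 238.4, 125.7]
tcp_rot: [-179.9, 0.0, 100.0]
ft_force: [2.4, -5.3, -6.1]
finger_gap: 28.5
grip_force: 60.2
```

Emit:
apply_moves --pt "0 0 0.5 0 0 0" --pt "0 0 0 0 0 0" --pt "0 0 0 0 0 0" --pt "0 0 0 0 0 0" --pt "0 0 0 0 0 0"

```text
time: 16.8
tool_pos: [531.5, 238.5, 125.6]
tcp_rot: [-180.0, 0.0, 100.0]
ft_force: [0.0, -5.1, -4.1]
finger_gap: 28.8
grip_force: 60.3
```

Emit:
apply_moves --pt "0 0 0.5 0 0 0" --pt "0 0 0 0 0 0" --pt "0 0 0 0 0 0" --pt "0 0 0 0 0 0" --pt "0 0 0 0 0 0"

```text
time: 17.42
tool_pos: [531.7, 238.5, 125.6]
tcp_rot: [-180.0, 0.0, 100.0]
ft_force: [-1.3, -5.5, -0.6]
finger_gap: 29.1
grip_force: 60.5
```

Emit:
apply_moves --pt "0 0 0.5 0 0 0" --pt "0 0 0.5 0 0 0" --pt "0 0 0 0 0 0" --pt "0 0 0 0 0 0" --pt "0 0 0 0 0 0"

```text
time: 18.05
tool_pos: [531.7, 238.6, 125.5]
tcp_rot: [180.0, 0.0, 100.0]
ft_force: [-5.5, -6.7, 4.8]
finger_gap: 28.5
grip_force: 61.2
```

Run:
```python
from h import *
for i in range(3):
    p,W=cloud("wrist");s=sense();print(np.round(s['ft_force'],1),np.round(s['tool_pos'],2))
cv2.imwrite("pics/w6.png",p[:,:,::-1])
c=np.array([531.6,238.3]);F=W.reshape(-1,3);d=np.hypot(F[:,0]-c[0],F[:,1]-c[1])
for lo,hi in((100,114),(114,125)):
  z=F[(d<45)&(F[:,2]>lo)&(F[:,2]<hi),2];h,e=np.histogram(z,np.arange(lo,hi+.1,1));print(list(zip(e.tolist(),h.tolist())))
```

```text
[-4.4 -6.9  4.4] [531.75 238.52 125.5 ]
[-5.2 -6.3  4.9] [531.73 238.53 125.48]
[-5.2 -7.   5.2] [531.74 238.52 125.5 ]
[(100.0, 105), (101.0, 141), (102.0, 220), (103.0, 309), (104.0, 398), (105.0, 288), (106.0, 118), (107.0, 83), (108.0, 74), (109.0, 105), (110.0, 774), (111.0, 1734), (112.0, 510), (113.0, 80)]
[(114.0, 74), (115.0, 65), (116.0, 70), (117.0, 88), (118.0, 638), (119.0, 1283), (120.0, 385), (121.0, 69), (122.0, 69), (123.0, 52), (124.0, 77)]
```

View pics/w6.png

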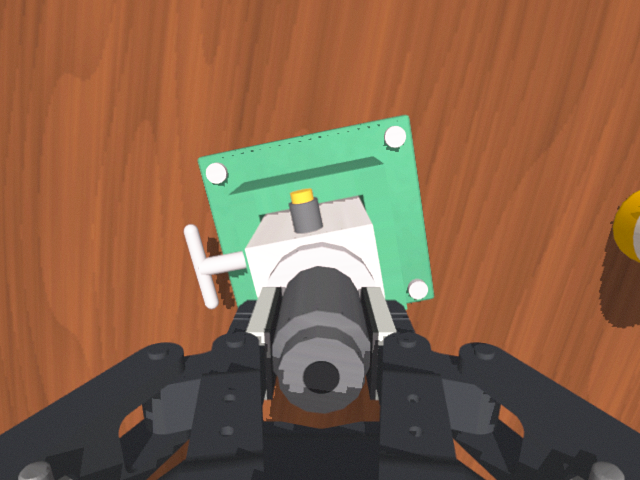

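Flange top is at 119.4 and socket top at 111.4. The 8 mm gap is exactly the flange thickness, and the force rose steeply with no travel, so it is home. I release and retreat.

Emit:
apply_moves --pt "0 0 0 0 0 0" --pt "0 0 0 0 0 0" --pt "0 0 0 0 0 0" --pt "0 0 0 0 0 0" --pt "0 0 0 0 0 0" --fingers 80

```text
time: 18.82
tool_pos: [531.8, 238.6, 124.3]
tcp_rot: [180.0, -0.0, 100.0]
ft_force: [0.9, -0.1, 0.1]
finger_gap: 80.3
grip_force: 0.0
```

Emit:
apply_moves --pt "0 0 -10 0 0 0" --pt "0 0 -30 0 0 0" --pt "0 0 -40 0 0 0" --pt "0 0 -40 0 0 0" --pt "0 0 0 0 0 0"

```text
time: 19.45
tool_pos: [534.1, 239.4, 250.0]
tcp_rot: [179.5, -0.1, 100.0]
ft_force: [-0.4, -0.3, -0.2]
finger_gap: 80.0
grip_force: 0.0
```

Run:
```python
from h import *
p,W=cloud("wrist");F=W.reshape(-1,3);d=np.hypot(F[:,0]-531.6,F[:,1]-238.3)
for lo,hi in((108,122),(160,175)):
  z=F[(d<45)&(F[:,2]>lo)&(F[:,2]<hi),2];h,e=np.histogram(z,np.arange(lo,hi+.1,1));print(list(zip(e.tolist(),h.tolist())))
p,d=eyes.snapshot("scene");cv2.imwrite("pics/c7.png",p[:,:,::-1]);s=sense();print(s['ft_force'],s['tool_pos'],s['finger_gap'])
```

```text
[(108.0, 17), (109.0, 50), (110.0, 439), (111.0, 890), (112.0, 291), (113.0, 30), (114.0, 9), (115.0, 13), (116.0, 10), (117.0, 39), (118.0, 264), (119.0, 617), (120.0, 231), (121.0, 25)]
[(160.0, 139), (161.0, 67), (162.0, 25), (163.0, 21), (164.0, 9), (165.0, 16), (166.0, 34), (167.0, 296), (168.0, 744), (169.0, 299), (170.0, 32), (171.0, 0), (172.0, 0), (173.0, 0), (174.0, 0)]
[ 0.49121304 -0.28240363  0.07149398] [532.13286542 238.66321103 245.28173471] 79.86970904584595
```

View pics/c7.png

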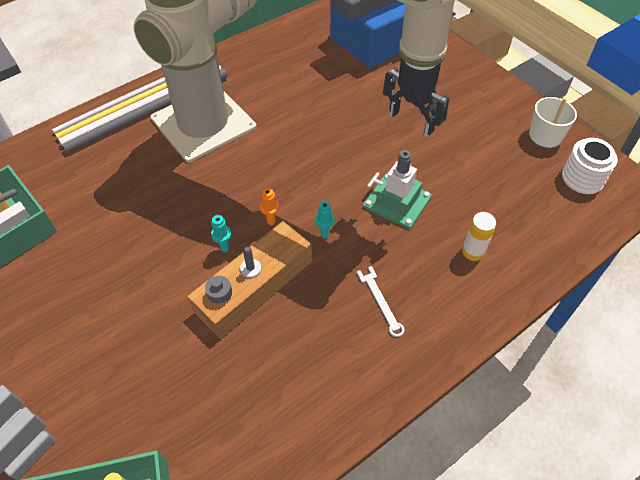

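The scene view shows the holder seated upright in the fixture at (403,165), with the gripper clear and everything else undisturbed. The flange still sits 8 mm above the socket top and the nose is at 168.5, as expected.

```bash
python3 -c "
from bench import job
print(job.hand_in())"
```

```text
the job is handed in; nothing more can be done
None
```

The collet holder is upright in the fixture socket with its flange home and has been let go, nothing else was moved, and the job was handed in at about 19.5 s; the click itself was inferred from the force rise and flange height, as the ball was not read directly.

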